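# Next vial from the gravity feed onto the balance

### The job

Take the glass vial that lies against the stop at the low end of the sloped vial feed and lay it in the V-shaped cradle on the balance, so that the next vial in the feed rolls down to the stop by itself. Do not let a vial drop onto the bench.

Things in the scene. Friction and masses are not known exactly. Their poses are not given: they have to be found in the camera images.
- glass_vial_1_center (a point): Amber glass vial with crimped metal cap, 22.5 mm diameter, 46 mm long, lying in the feed against the stop; point at its centre, y axis along it to the cap. Two like vials touch it uphill, so grip it from above by its two flat ends, which overhang the 32 mm wide track; no walls beside it, and fingertips may reach 40 mm below its centre. Two like vials standing on the bench are not meant.
- glass_vial_2_center (a point): The next vial in the feed, same kind and size, lying just uphill of the first; point at its centre, y axis along it to the cap. It rolls down to the stop by itself once the first is lifted away.
- stop_seat (a point): Aluminium vial feed, fixed: centre of a vial resting against the stop, 85 mm above the bench. z up, y level across the track (along a vial in it), x level, uphill. The track climbs 10 degrees towards +x for 130 mm. The stop lip at -x ends about 2 mm above the vial's centre; side walls, 49 mm apart, start 26 mm uphill and end 7 mm above the vials' centre line.
- cradle_seat (a point): Fixed white balance, 190 x 130 mm: centre of a vial resting in the metal V cradle on its pan, 94 mm above the bench. z up, y level along the groove, x across it. 90 degree V, 30 mm long (y), 34 mm wide at the mouth 1 mm above this point; the vial's ends stick out 8 mm each side, so fingers at its ends pass beside it. The pan is 38 mm below. A vial let go 2 mm too high settles in.
Not all that is in view belongs to the job. What is shaped like the part that bears glass_vial_1_center but yellow is not meant.

How it is judged:
By the outcome, as a careful person would: the job done as asked, in the order asked, and still so for the second after the job is handed in, with the robot touching nothing.
It also fails if it takes over 38 s, if anything falls off the work surface, if the arm or the gripper's body presses on something with over 40 N, if the wrist force passes 120 N, or if a joint passes its speed limit or range.

### The arm

A 6-joint arm with a two-finger parallel gripper is mounted at the origin on a cart in front of the work surface, level with it; the furniture and walls round the work are solid. World frame = base frame: x ahead of the robot, y to its left, z up, the work surface at z = 0. Lengths are in mm, angles in rad, forces in N, time in s.
With the tool pointing down it reaches from about 350 to 775 mm from the base axis. Payload 7.3 kg.
Tool frame: the origin (TCP) lies on the centre line of the jaws, within the pads' length; the fingertips stand 22 mm ahead of it and the grasp point (between the pads) lies 3 mm ahead of it; z points along the fingers, y is the direction in which the jaws open and shut (so a half turn about z gives the same grasp; the last joint's range is limited). The gripper opens to 92 mm and grips with 3 to 60 N. Pads are 19 mm wide; open, the fingers measure 130 mm over their backs; the gripper's body (75 mm by 190 mm) begins 47 mm behind the grasp point.
Start: joints at [-1.496, 0.342, 1.524, -0, 1.275, -0.146], TCP at [115.002, -512.269, 223.841] pointing down, gripper open.
Joint ranges: [-2.53, 2.53], [-0.77, 2.02], [0.04, 2.7], [-1, 4.14], [0.28, 2.66], [-3.11, 3.11]. Speed limits (rad/s): [2.57, 2.57, 3.14, 3.14, 3.14, 3.14].

### API

Orientations are given as [roll, pitch, yaw] about the fixed x, y, z axes, in that order (R = Rz(yaw) Ry(pitch) Rx(roll)).
In Python, from plant import bot gives the robot as it stands.
- The arm moves only by the tool play_rows, never from a script. Its argument "moves" is one flat list of numbers, 5 for each row, row after row: the closure in counts, from 0 (fully open) to 255 (shut), then the shift along the tool's x, y, z in mm, then the turn about the tool's z in degrees. A call has 1 to 8 rows; each row is the pose to reach, as a shift and turn from the pose commanded when the call began, along the tool's axes at that moment; what a row does not reach only later rows make up. A row lasts 1/12 s, in which the tool goes at most 41.7 mm and 7.16 degrees, less where a joint would pass 70% of its speed; a pose out of reach is approached as far as the arm can. A call with a gripper value outside its range is refused whole. The fingers move at their own pace and stop on an object; the grip force is fixed at half the most. Time passes only in rows, so rows that repeat a pose let the fingers close. It gives the time, the measured TCP pose, the force and the opening at its end, in the units of the state.
- bot.get_obs(): the state, without advancing time (a new reading comes with each control period).
- bot.capture(name): name is "scene" or "top" or "wrist"; returns a dict with "color" (400x640x3 uint8, red, green, blue), "fx", "fy", "cx", "cy" (pixels), "world_to_cam" (4x4, takes a point from world to camera coordinates); the wrist camera has in their place "T_tool_cam" (4x4, takes a point from camera to tool coordinates, whose origin is the TCP and whose axes are the flange's). Camera axes: x right, y down, z forward; pixel columns grow to the right and rows downward; lengths in mm; the calibration is good to about 2 mm. A picture is of the moment at which its call begins: read the wrist's pose just before it. There is no depth.
- bot.close_job(): hands the job in, once; it reports no verdict.
The state is a dict: "time": time; "joint_positions": joint angles; "dq": joint speeds; "tau": joint torques, N m; "tool_pos": TCP position; "tcp_rot": TCP orientation; "contact_force": force on the tool from outside, world axes, zero at the start; "moment": the same for the moment, N m; "grip_width": finger opening in mm.
Only numpy, scipy, OpenCV 4.12 (cv2) and the standard library are available. Lean on these libraries where they do the work, as an engineer would, in place of code of your own. Each camera call takes 0.05 s, during which the arm holds its last target.

## Working session

There is one attempt and no reset: what is moved stays moved. The work goes in short steps, Python scripts to look and compute and a tool call to move; the robot and the scene stay as the last step left them, time stands still between calls to the robot, and variables do not carry over. Pictures are saved under pics/ and viewed, and the job is handed in when it is done.

Besides the shell and the picture viewer there is one more tool, called after "Emit:" as name(argument=value, ...) on one line, values as JSON. play_rows: Moves the arm, as the interface text tells. Its arguments: {"type":"object","properties":{"moves":{"type":"array","items":{"type":"number"}}},"required":["moves"]}

```bash
mkdir -p pics; ls; python3 - <<'E'
from plant import bot
import cv2
o=bot.get_obs(); print(o)
for n in("scene","top","wrist"):
    c=bot.capture(n); cv2.imwrite(f"pics/{n}0.png",c["color"][:,:,::-1])
    print(n,c["fx"],c["fy"],c["cx"],c["cy"]); print(c.get("world_to_cam",c.get("T_tool_cam")))
E
```

```text
pics
{'time': 0.0, 'joint_positions': array([-1.49599154e+00,  3.42726687e-01,  1.52502902e+00,  4.23490951e-06,
        1.27542214e+00, -1.45992956e-01]), 'dq': array([ 1.14046061e-03,  2.55963459e-04, -2.04340895e-04,  6.42920010e-04,
        7.55962142e-05, -1.65828662e-03]), 'tau': array([-9.84908656e-04, -4.31253433e+01, -2.44217438e+01,  7.17267604e-02,
        5.61611226e-02, -1.26714103e-04]), 'tool_pos': array([ 114.97374603, -511.82033117,  223.1387376 ]), 'tcp_rot': array([-3.14002492e+00, -2.34611527e-04,  2.20796322e-01]), 'contact_force': array([ 0.25000939, -0.09513348,  0.31911075]), 'moment': array([-0.04590541,  0.01680112, -0.04420216]), 'grip_width': 91.772090211311}
scene 381.3304098750983 381.3304098750983 315.7469627200473 201.37131586565297
[[-5.60633638e-01 -8.28036711e-01  6.71784776e-03  3.02097691e+02]
 [-4.55657016e-01  3.01714520e-01 -8.37463451e-01  2.95332014e+02]
 [ 6.91423610e-01 -4.72571216e-01 -5.46452045e-01  6.33465794e+02]
 [ 0.00000000e+00  0.00000000e+00  0.00000000e+00  1.00000000e+00]]
top 411.5622185205085 411.5622185205085 319.0894584288848 196.3382216032403
[[-2.65122304e-02 -9.99305427e-01 -2.61871340e-02  8.74702291e+01]
 [-9.87130357e-01  3.03039835e-02 -1.57020151e-01  4.53943633e+02]
 [ 1.57704663e-01  2.16871605e-02 -9.87248148e-01  1.10417763e+03]
 [ 0.00000000e+00  0.00000000e+00  0.00000000e+00  1.00000000e+00]]
wrist 359.7227922956059 359.7227922956059 311.63808904606833 197.19354947919487
[[-4.95600254e-04 -9.69088027e-01 -2.46714714e-01  6.76686687e+01]
 [ 9.99999730e-01 -3.46406438e-04 -6.48124251e-04  4.33774779e-01]
 [ 5.42625887e-04 -2.46714968e-01  9.69087937e-01 -1.61536195e+02]
 [ 0.00000000e+00  0.00000000e+00  0.00000000e+00  1.00000000e+00]]
```

View pics/scene0.png

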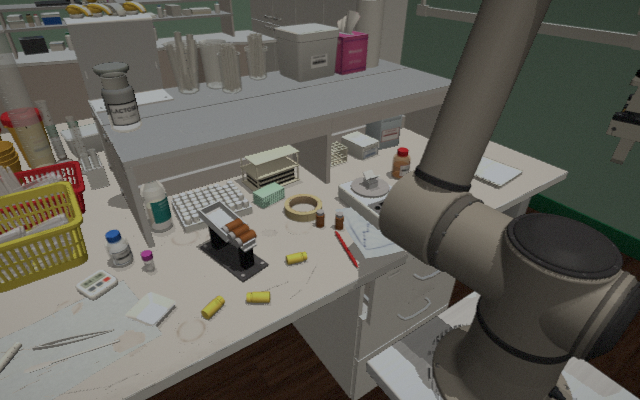

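View pics/top0.png

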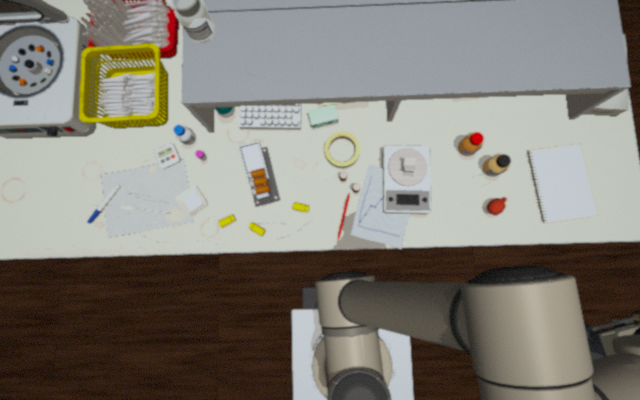

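View pics/wrist0.png

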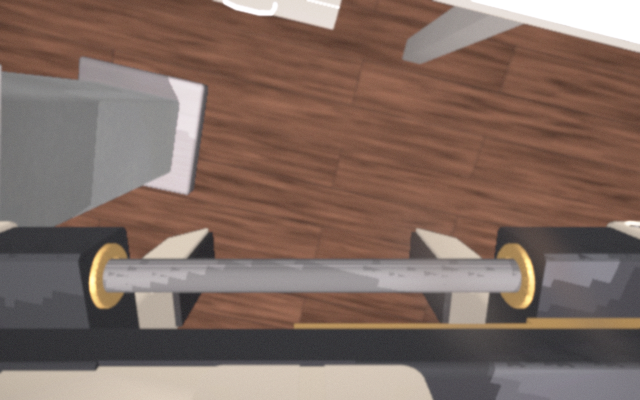

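The top view shows the feed with three amber vials at about (260,183). The balance cradle is at (408,165). Three yellow cylinders at (227,221), (257,229) and (300,207) are decoys, and two vials stand at (343,176) and (355,187). I'll enlarge these areas.

```bash
python3 - <<'E'
import cv2,numpy as np
t=cv2.imread("pics/top0.png");s=cv2.imread("pics/scene0.png")
def cr(im,x,y,w,h,k): return cv2.resize(im[y:y+h,x:x+w],None,fx=k,fy=k,interpolation=cv2.INTER_CUBIC)
cv2.imwrite("pics/c1.png",np.hstack([cr(t,230,130,60,80,6),cr(t,375,135,60,80,6)]))
cv2.imwrite("pics/c2.png",np.hstack([cr(s,190,195,80,85,5),cr(s,335,160,70,85,5)]))
E
```

```text
(no output)
```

View pics/c1.png

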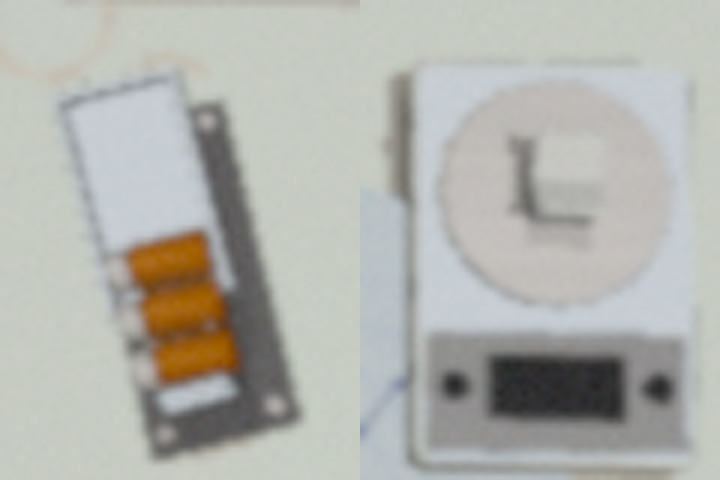

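View pics/c2.png

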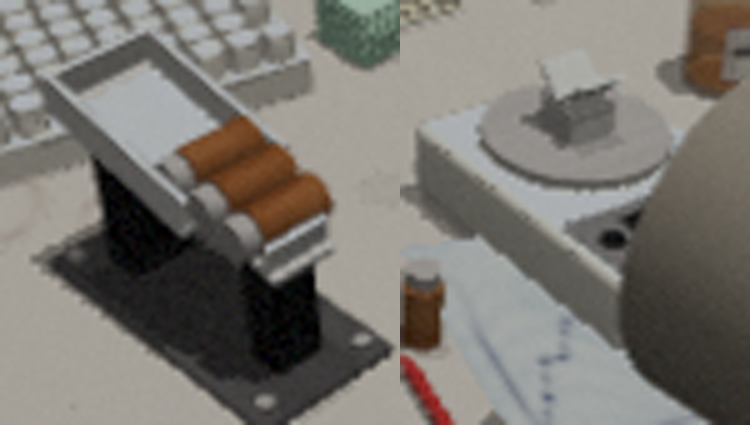

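```bash
cat > h.py <<'E'
import numpy as np,cv2
from plant import bot
from scipy.spatial.transform import Rotation as R
def Ttool(o):
    T=np.eye(4);T[:3,:3]=R.from_euler('xyz',o["tcp_rot"]).as_matrix();T[:3,3]=o["tool_pos"];return T
def shot(n,f):
    o=bot.get_obs();c=bot.capture(n);cv2.imwrite(f,c["color"][:,:,::-1])
    T=np.linalg.inv(c["world_to_cam"]) if "world_to_cam" in c else Ttool(o)@c["T_tool_cam"]
    np.savez(f[:-4]+".npz",T=T,k=np.array([c["fx"],c["fy"],c["cx"],c["cy"]]));print(o["time"],o["tool_pos"],o["tcp_rot"])
def px(f,u,v,z):
    d=np.load(f[:-4]+".npz");T=d["T"];k=d["k"]
    r=T[:3,:3]@[(u-k[2])/k[0],(v-k[3])/k[1],1];p=T[:3,3]
    return np.round(p+r*(z-p[2])/r[2],1)
def pr(f,p):
    d=np.load(f[:-4]+".npz");k=d["k"];q=np.linalg.inv(d["T"])@[*p,1];return np.round([q[0]/q[2]*k[0]+k[2],q[1]/q[2]*k[1]+k[3]],1)
def delta(target,yaw):
    o=bot.get_obs();Rm=R.from_euler('xyz',o["tcp_rot"]).as_matrix()
    print("tool shift",np.round(Rm.T@(np.array(target)-o["tool_pos"]),1),"pos",np.round(o["tool_pos"],1),"rot",o["tcp_rot"],"dyaw tool deg",np.round(-np.degrees(yaw-o["tcp_rot"][2]),2))
E
python3 - <<'E'
from h import *
shot("top","pics/top1.png"); shot("scene","pics/scene1.png")
f="pics/top1.png"
for u,v,z in [(261.3,189.7,85),(252.3,192.3,85),(269.7,188.5,85),(244,143,108),(405,165,95),(182,60,0),(400,105,180)]: print(u,v,px(f,u,v,z))
f="pics/scene1.png"
print(px(f,190+280/5,195+220/5,85),px(f,335+172/5,160+75/5,94))
E
```

```text
0.15 [ 114.97284648 -511.94863196  223.30297793] [-3.14043193e+00 -1.44732568e-04  2.20816158e-01]
0.2 [ 114.99188247 -512.02605395  223.40534149] [-3.14070201e+00 -1.36451565e-04  2.20813991e-01]
261.3 189.7 [471.3 227.3  85. ]
252.3 192.3 [465.  251.4  85. ]
269.7 188.5 [473.8 204.8  85. ]
244 143 [595.  269.2 108. ]
405 165 [ 524.  -156.5   95. ]
182 60 [896.2 482.4  -0. ]
400 105 [ 658.  -136.7  180. ]
[467.8 226.3  85. ] [ 523.  -161.9   94. ]
```

```bash
python3 - <<'E'
from h import *
delta([515,-158,215],0)
E
```

```text
tool shift [ 467.8 -257.9    8.7] pos [ 115.  -512.1  223.5] rot [-3.14089870e+00 -8.77068055e-05  2.20804096e-01] dyaw tool deg 12.65
```

Emit:
play_rows(moves=[0, 38, -21, 0, 2, 0, 76, -42, 0, 4, 0, 114, -63, 0, 6, 0, 152, -84, 0, 8, 0, 190, -105, 0, 10, 0, 228, -126, 0, 12.6, 0, 266, -147, 0, 12.6, 0, 300, -165, 5, 12.6])

```text
time: 0.92
tool_pos: [366.0, -290.2, 220.5]
tcp_rot: [3.14, -0.001, 0.0]
contact_force: [1.3, -0.5, -0.8]
grip_width: 92.0
```

```bash
python3 - <<'E'
from h import *
delta([515,-158,215],0)
E
```

```text
tool shift [ 149.1 -132.2    5.5] pos [ 366.  -290.2  220.5] rot [ 3.14017512e+00 -1.20236705e-03  4.61159211e-04] dyaw tool deg 0.03
```

Emit:
play_rows(moves=[0, 29, -25, 1, 0, 0, 58, -51, 3, 0, 0, 87, -76, 4, 0, 0, 116, -102, 4, 0, 0, 143, -127, 4, 0, 0, 143, -127, 4, 0, 0, 143, -127, 4, 0])

```text
time: 1.5
tool_pos: [508.3, -162.9, 215.2]
tcp_rot: [-3.141, 0.001, 0.005]
contact_force: [-0.1, -0.1, -0.3]
grip_width: 91.8
```

```bash
python3 - <<'E'
from h import *
shot("wrist","pics/w1.png")
E
```

```text
1.5 [ 508.29187663 -162.89257672  215.2432632 ] [-3.14142882e+00  6.99793219e-04  4.63437446e-03]
```

View pics/w1.png

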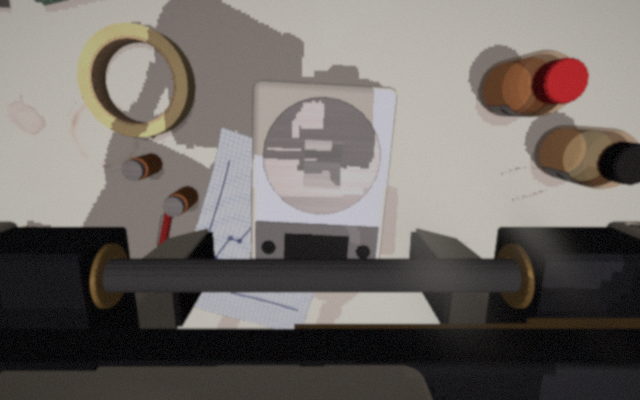

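```bash
python3 - <<'E'
from h import *
im=cv2.imread("pics/w1.png")
c=cv2.resize(im[85:225,245:405],None,fx=5,fy=4.2,interpolation=cv2.INTER_CUBIC)
c=cv2.resize(im[90:220,250:400],None,fx=4.5,fy=4.5,interpolation=cv2.INTER_CUBIC)
cv2.imwrite("pics/w1c.png",cv2.convertScaleAbs(c,alpha=1.3,beta=15))
E
```

```text
(no output)
```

View pics/w1c.png

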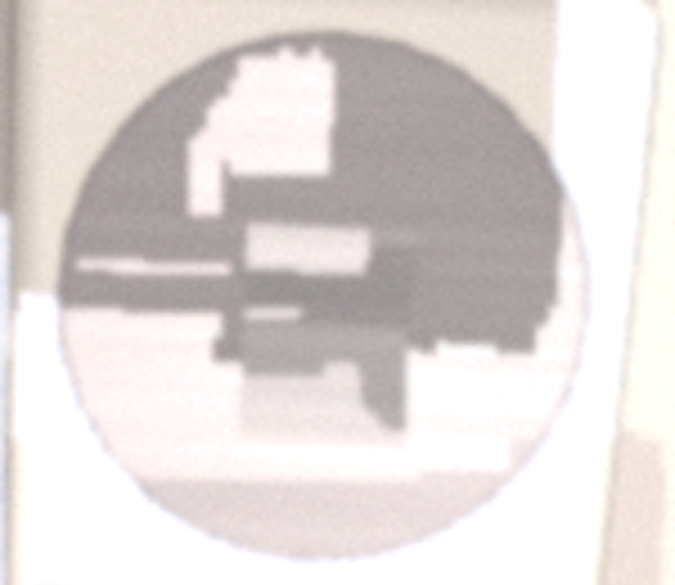

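```bash
python3 - <<'E'
from h import *
f="pics/w1.png"
for u,v in [(243,225),(412,240),(240,432),(405,432),(325,328)]: print(px(f,250+u/4.5,90+v/4.5,95))
print(px("pics/top1.png",408.3,166.3,90))
# pan centre, z=56
print(px(f,250+323/4.5,90+295/4.5,56), px("pics/top1.png",375+(555-360)/6,135+192/6,56))
im=cv2.imread("pics/scene1.png")
cv2.imwrite("pics/s1c.png",cv2.resize(im[155:205,340:400],None,fx=12,fy=12,interpolation=cv2.INTER_CUBIC))
im=cv2.imread("pics/top1.png")
cv2.imwrite("pics/t1c.png",cv2.resize(im[143:193,380:440],None,fx=12,fy=12,interpolation=cv2.INTER_CUBIC))
E
```

```text
[ 550.  -156.6   95. ]
[ 547.5 -185.9   95. ]
[ 513.4 -156.1   95. ]
[ 513.5 -185.5   95. ]
[ 532.1 -171.    95. ]
[ 521.3 -165.9   90. ]
[ 532.6 -171.7   56. ] [ 527.2 -170.5   56. ]
```

View pics/s1c.png

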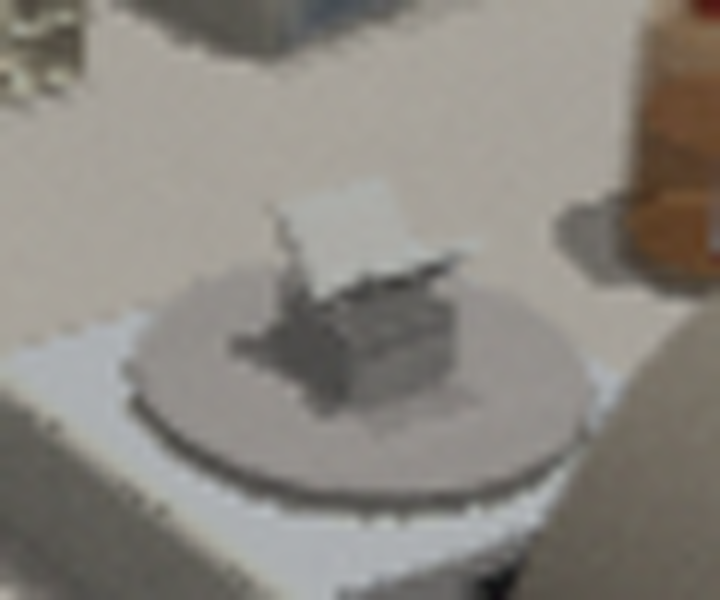

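View pics/t1c.png

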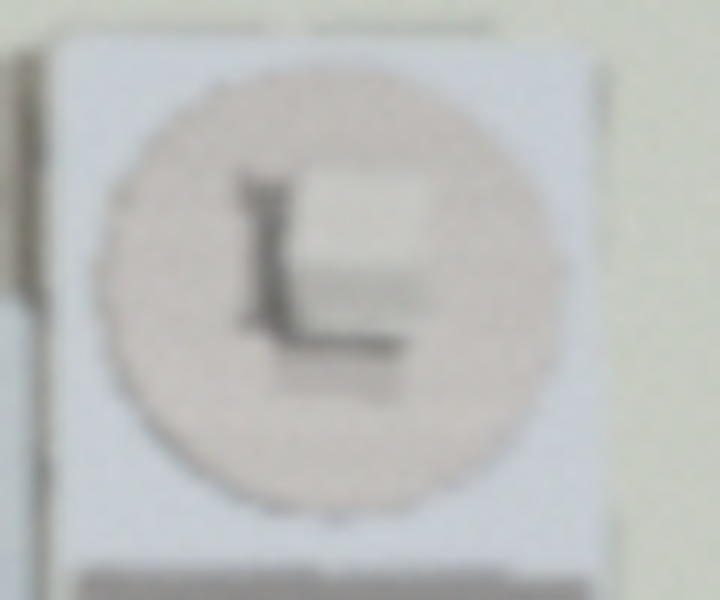

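```bash
python3 - <<'E'
from h import *
f="pics/top1.png"
g=lambda u,v,z:print(u,v,px(f,380+u/12,143+v/12,z))
g(295,172,95);g(432,172,95);g(285,325,95);g(422,325,95);g(357,248,95);g(357,265,78);g(332,290,56)
f="pics/w1.png"
for p in [(550,-155,95),(528,-170,95)]: print(pr(f,p),pr("pics/scene1.png",p))
f="pics/scene1.png"
for u,v in [(275,205),(385,180),(455,262),(325,303)]: print(px(f,340+u/12,155+v/12,95))
f="pics/w1.png"
for u,v in [(60,300),(583,300),(323,32),(323,560)]: print(px(f,250+u/4.5,90+v/4.5,56))
f="pics/top1.png"
for u,v in [(97,290),(563,290),(332,62),(332,515)]: print(px(f,380+u/12,143+v/12,56))
E
```

```text
295 172 [ 544.9 -156.6   95. ]
432 172 [ 543.9 -186.7   95. ]
285 325 [ 510.4 -152.4   95. ]
422 325 [ 509.4 -182.3   95. ]
357 248 [ 527.2 -169.2   95. ]
357 265 [ 527.3 -172.4   78. ]
332 290 [ 526.7 -170.9   56. ]
[301.9 140. ] [361.  171.3]
[320.9 168.1] [370.5 173.1]
[ 543.7 -156.6   95. ]
[ 539.  -185.2   95. ]
[ 501.7 -173.    95. ]
[ 503.7 -137.1   95. ]
[ 531.4 -119.4   56. ]
[ 531.9 -223.4   56. ]
[ 583.  -171.1   56. ]
[ 477.6 -172.3   56. ]
[ 528.5 -117.5   56. ]
[ 525.  -223.3   56. ]
[ 580.4 -174.1   56. ]
[ 474.5 -167.8   56. ]
```

```bash
python3 - <<'E'
from h import *
for i in range(2): shot("wrist",f"pics/w2.png")
im=cv2.imread("pics/w2.png")
c=cv2.resize(im[80:230,245:405],None,fx=5,fy=4,interpolation=cv2.INTER_CUBIC)
c=cv2.resize(im[85:235,245:405],None,fx=4,fy=4,interpolation=cv2.INTER_CUBIC)
cv2.imwrite("pics/w2c.png",cv2.convertScaleAbs(c,alpha=1.0,beta=0))
E
```

```text
1.55 [ 507.43375815 -163.95045164  215.29912448] [3.14155142e+00 1.05419223e-03 2.73150338e-03]
1.6 [ 506.99664689 -164.67144604  215.45529932] [3.14146543e+00 8.95387026e-04 1.15078685e-03]
```

View pics/w2c.png

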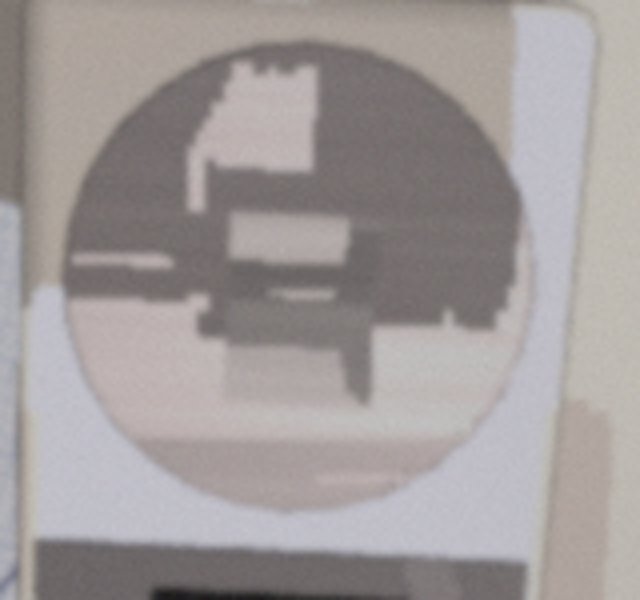

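```bash
python3 - <<'E'
from h import *
f="pics/w2.png"
g=lambda u,v,z:px(f,245+u/4,85+v/4,z)
P=[g(228,212,95),g(378,214,95),g(222,402,95),g(372,403,95)];print(P,np.mean(P,0),g(300,300,78))
Q=[g(63,280,56),g(533,280,56),g(300,40,56),g(300,510,56)];print(Q, [ (Q[2][0]+Q[3][0])/2,(Q[0][1]+Q[1][1])/2])
for z in (40,50,55):
  a,b=g(35,540,z),g(528,562,z);print(z,a,b,"yaw",np.degrees(np.arctan2(-(a-b)[0],(a-b)[1])))
  a,b=g(515,562,z),g(598,50,z);
# balance body edges: top view
f="pics/top1.png"
for z in(40,50):
  a,b=px(f,380+50/12,143+40/12,z),px(f,380+598/12,143+50/12,z);print(a,b,np.degrees(np.arctan2(-(a-b)[0],(a-b)[1])))
  c,d=px(f,375+(418-360)/6,135+440/6,z),px(f,375+(415-360)/6,135+80/6,z);print("L",np.degrees(np.arctan2((d-c)[1],(d-c)[0])))
  c,d=px(f,375+(690-360)/6,135+440/6,z),px(f,375+(690-360)/6,135+80/6,z);print("R",np.degrees(np.arctan2((d-c)[1],(d-c)[0])))
E
```

```text
[array([ 550.2, -157. ,   95. ]), array([ 549.8, -186.2,   95. ]), array([ 512.5, -155.6,   95. ]), array([ 512.3, -185.7,   95. ])] [ 531.2   -171.125   95.   ] [ 530.5 -171.5   78. ]
[array([ 531.7, -119. ,   56. ]), array([ 531.8, -224.1,   56. ]), array([ 583.4, -171.7,   56. ]), array([ 478.1, -172.3,   56. ])] [np.float64(530.75), np.float64(-171.55)]
40 [ 465.5 -107.7   40. ] [ 459.9 -229.    40. ] yaw -2.643270437769062
50 [ 468.8 -109.4   50. ] [ 463.4 -227.1   50. ] yaw -2.6268513013471004
55 [ 470.4 -110.2   55. ] [ 465.1 -226.2   55. ] yaw -2.6160050786101543
[ 592.3 -112.1   40. ] [ 585.6 -239.2   40. ] -3.0175195639275123
L -2.4660818681579415
R -3.9288868591242307
[ 589.5 -110.7   50. ] [ 582.8 -236.6   50. ] -3.0462267580648246
L -2.4865946516840958
R -3.9299154992517407
```

Emit:
play_rows(moves=[0, -5, -38, 0, -2, 0, -10, -76, 0, -4, 0, -14, -114, 0, -6, 0, -18, -152, 0, -8, 0, -22, -190, 0, -11, 0, -26, -228, 0, -11, 0, -30, -266, 0, -11, 0, -34, -304, 0, -11])

```text
time: 2.32
tool_pos: [472.6, 139.7, 216.1]
tcp_rot: [3.141, -0.001, 0.19]
contact_force: [1.3, 0.4, -1.2]
grip_width: 91.6
```

```bash
python3 - <<'E'
from h import *
delta([465,227,205],np.radians(11))
E
```

```text
tool shift [  9.  -87.2  11.1] pos [472.6 139.7 216.1] rot [ 3.14125660e+00 -5.70255966e-04  1.90211249e-01] dyaw tool deg -0.1
```

Emit:
play_rows(moves=[0, 3, -29, 4, 0, 0, 6, -58, 8, 0, 0, 9, -87, 11, 0, 0, 9, -87, 11, 0, 0, 9, -87, 11, 0, 0, 9, -87, 11, 0])

```text
time: 2.82
tool_pos: [465.5, 225.3, 204.8]
tcp_rot: [3.141, 0.0, 0.192]
contact_force: [-0.0, -0.4, 0.0]
grip_width: 91.5
```

```bash
python3 - <<'E'
from h import *
shot("wrist",f"pics/w3.png")
E
```

```text
2.8167 [465.53725711 225.25814433 204.80249576] [3.14097222e+00 8.43852513e-05 1.91709811e-01]
```

View pics/w3.png

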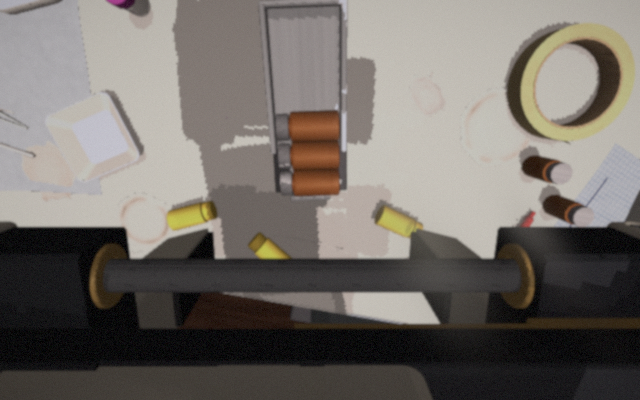

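```bash
python3 - <<'E'
from h import *
im=cv2.imread("pics/w3.png")
c=cv2.resize(im[90:210,250:370],None,fx=5,fy=5,interpolation=cv2.INTER_CUBIC)
cv2.imwrite("pics/w3c.png",c)
E
```

```text
(no output)
```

View pics/w3c.png

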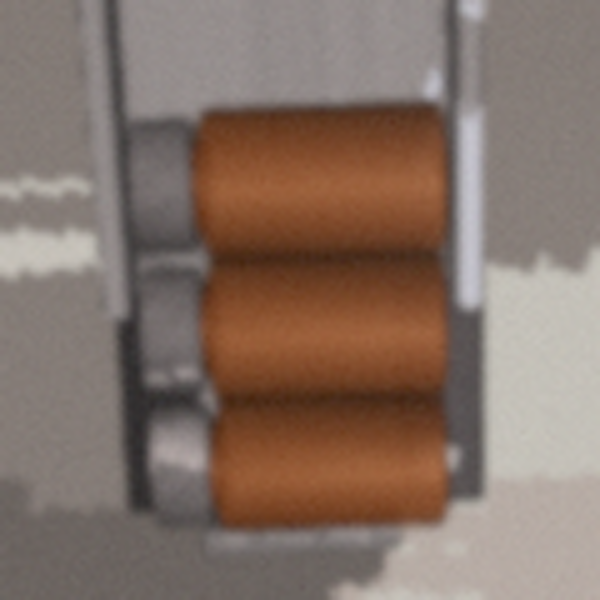

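```bash
python3 - <<'E'
from h import *
f="pics/w3.png"
g=lambda u,v,z=85:px(f,250+u/5,90+v/5,z)
a,b=g(149,464),g(446,461);print(a,b,(a+b)/2,np.linalg.norm(a-b),np.degrees(np.arctan2(-(a-b)[0],(a-b)[1])))
# wall lines (z~ top): left wall inner, right wall inner
for u1,v1,u2,v2 in[(127,320,97,0),(455,300,455,0)]:
    p,q=g(u1,v1,97),g(u2,v2,106);print(p,q,np.degrees(np.arctan2((q-p)[1],(q-p)[0])))
# third vial edge
z=93
p,q=g(205,112,z),g(440,105,z);print(np.degrees(np.arctan2(-(p-q)[0],(p-q)[1])))
p,q=g(215,528,z),g(445,523,z);print(np.degrees(np.arctan2(-(p-q)[0],(p-q)[1])))
# silhouettes of predicted cylinder
for yaw in (11,12.5,14):
  c=np.array([*((a+b)/2)[:2],85]);y=np.radians(yaw)
  ex=np.array([np.cos(y),np.sin(y),0]);ey=np.array([-np.sin(y),np.cos(y),0])
  for s in(23,-23):
    t=np.linspace(0,2*np.pi,180)
    P=[pr(f,c+ey*s+11.25*(np.cos(k)*ex+np.sin(k)*np.array([0,0,1]))) for k in t];P=(np.array(P)-[250,90])*5
    print(yaw,s,P.min(0),P.max(0))
print(px("pics/top1.png",230+188/6,130+358/6,87))
E
python3 - <<'E'
import cv2
im=cv2.imread("pics/top1.png")
cv2.imwrite("pics/t2c.png",cv2.resize(im[165:205,240:290],None,fx=14,fy=14,interpolation=cv2.INTER_CUBIC))
im=cv2.imread("pics/scene1.png")
cv2.imwrite("pics/s2c.png",cv2.resize(im[210:255,220:270],None,fx=12,fy=12,interpolation=cv2.INTER_CUBIC))
E
```

```text
[468.5 251.5  85. ] [478. 205.  85.] [473.25 228.25  85.  ] 47.460509900337144 11.546690545927323
[492.3 257.8  97. ] [536.8 268.6 106. ] 13.641734271622015
[504.6 210.2  97. ] [546.2 219.8 106. ] 12.994616791916528
12.63613654929288
12.183656585987425
11 23 [147. 392.] [159. 533.]
11 -23 [436. 392.] [446.5 533. ]
12.5 23 [146.5 396. ] [160.  536.5]
12.5 -23 [436.5 388. ] [446.5 529. ]
14 23 [145.5 399.5] [161.  540.5]
14 -23 [435.5 384.5] [447.  525.5]
[471.  226.9  87. ]
```

View pics/t2c.png

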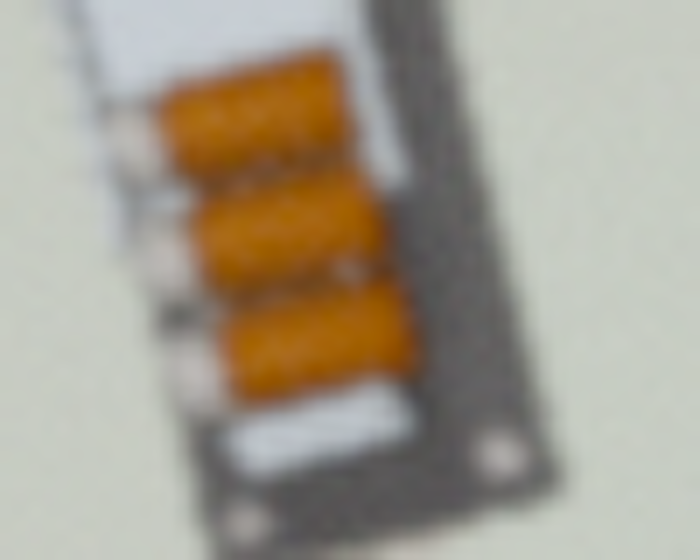

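View pics/s2c.png

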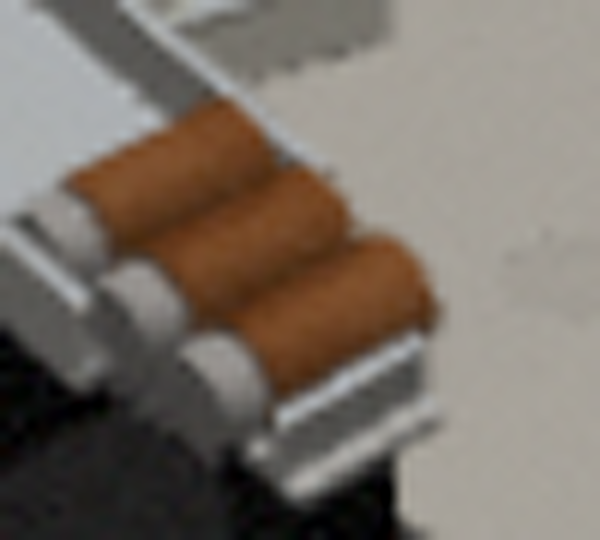

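```bash
python3 - <<'E'
from h import *
T=Ttool(bot.get_obs());f="pics/w3.png"
for y in(-46,46):
  for x in(-9.5,9.5): print(x,y,pr(f,(T@[x,y,22,1])[:3]))
im=cv2.imread("pics/w3.png")
cv2.imwrite("pics/w3d.png",cv2.resize(im[210:350,120:260],None,fx=5,fy=5,interpolation=cv2.INTER_CUBIC))
E
```

```text
-9.5 -46 [227.5 250.9]
9.5 -46 [225.5 217.8]
-9.5 46 [395.7 251. ]
9.5 46 [397.7 217.8]
```

View pics/w3d.png

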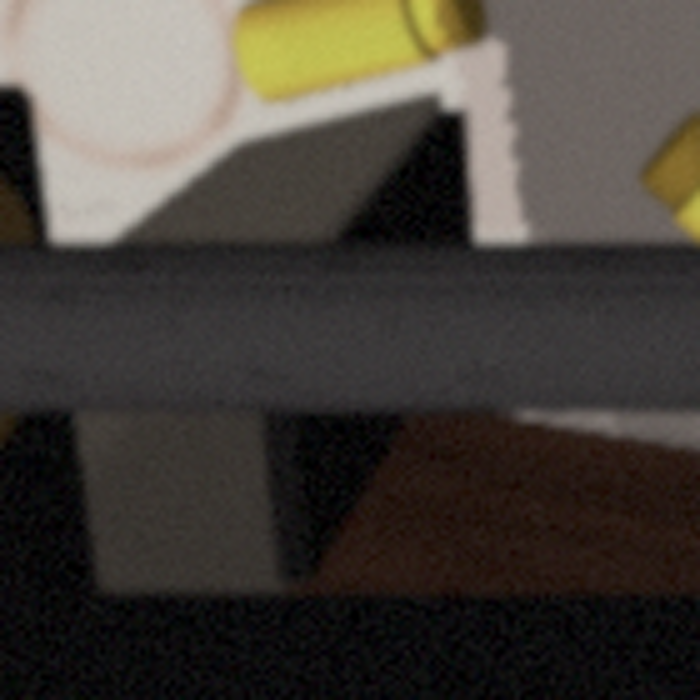

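```bash
python3 - <<'E'
from h import *
delta([471.5,227.8,140],np.radians(12.7))
E
```

```text
tool shift [ 6.2 -1.6 64.9] pos [465.7 225.1 204.9] rot [ 3.14107485e+00 -1.75643261e-04  1.91012880e-01] dyaw tool deg -1.76
```

Emit:
play_rows(moves=[0, 3, -0.8, 20, -1, 0, 6.2, -1.6, 45, -1.8, 0, 6.2, -1.6, 65, -1.8, 0, 6.2, -1.6, 65, -1.8, 0, 6.2, -1.6, 65, -1.8, 0, 6.2, -1.6, 65, -1.8])

```text
time: 3.37
tool_pos: [472.1, 228.7, 141.0]
tcp_rot: [3.142, -0.002, 0.223]
contact_force: [-0.4, 0.1, 1.2]
grip_width: 91.6
```

```bash
python3 - <<'E'
from h import *
shot("wrist",f"pics/w4.png")
shot("scene",f"pics/s4.png")
im=cv2.imread("pics/s4.png")
cv2.imwrite("pics/s4c.png",cv2.resize(im[160:280,170:330],None,fx=5,fy=5,interpolation=cv2.INTER_CUBIC))
delta([471.5,227.8,92],np.radians(12.7))
E
```

```text
3.3667 [472.07719563 228.73034098 141.00185339] [ 3.14157925e+00 -1.82473694e-03  2.22863840e-01]
3.4167 [472.21691216 228.97882342 141.28650269] [-3.14154024e+00 -2.66644572e-03  2.23180710e-01]
tool shift [-1.1  1.2 49.3] pos [472.1 229.2 141.3] rot [-3.14146090e+00 -2.90125158e-03  2.23563092e-01] dyaw tool deg 0.11
```

View pics/w4.png

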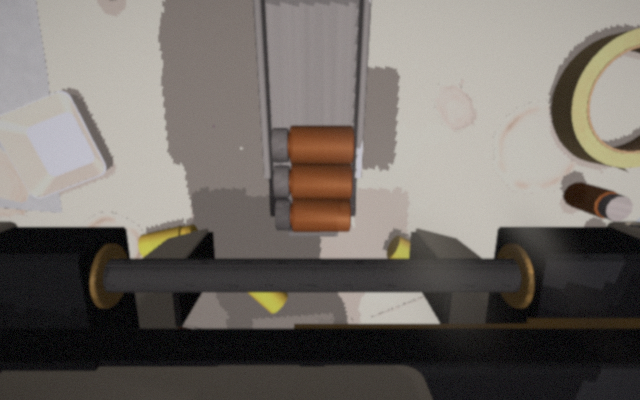

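View pics/s4c.png

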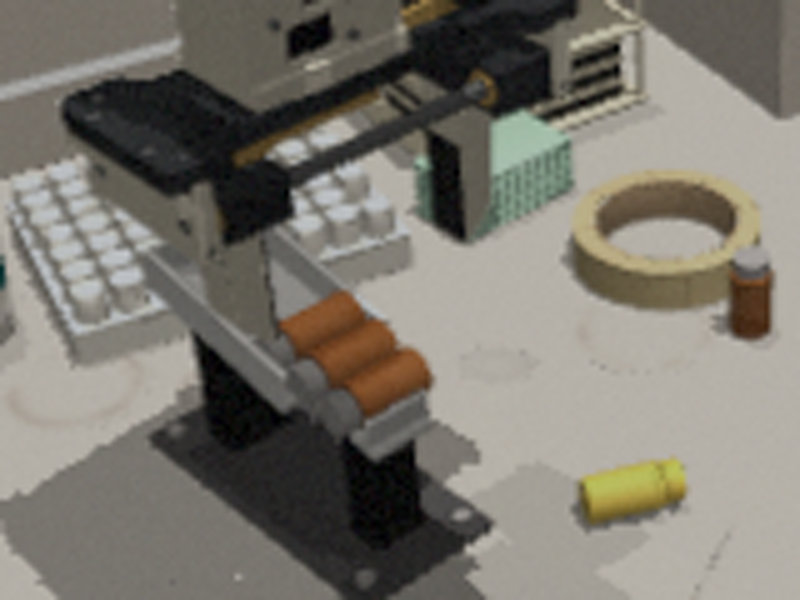

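```bash
python3 - <<'E'
from h import *
o=bot.get_obs();T=Ttool(o);f="pics/s4.png"
for z in(10,22):
 for y in(46,65,-46,-65):
  for x in(-9.5,9.5): print(z,y,x,(pr(f,(T@[x,y,z,1])[:3])-[170,160])*5)
im=cv2.imread("pics/w4.png")
cv2.imwrite("pics/w4c.png",cv2.resize(im[150:270,200:420],None,fx=3.6,fy=3.6,interpolation=cv2.INTER_CUBIC))
E
```

```text
10 46 -9.5 [460. 266.]
10 46 9.5 [431. 248.]
10 65 -9.5 [494.  247.5]
10 65 9.5 [465. 230.]
10 -46 -9.5 [279. 363.]
10 -46 9.5 [250.5 342.5]
10 -65 -9.5 [238. 385.]
10 -65 9.5 [210. 364.]
22 46 -9.5 [462. 289.]
22 46 9.5 [433. 271.]
22 65 -9.5 [496.  270.5]
22 65 9.5 [467. 253.]
22 -46 -9.5 [282.5 387. ]
22 -46 9.5 [254.5 366.5]
22 -65 -9.5 [242.  409.5]
22 -65 9.5 [214. 388.]
```

View pics/w4c.png

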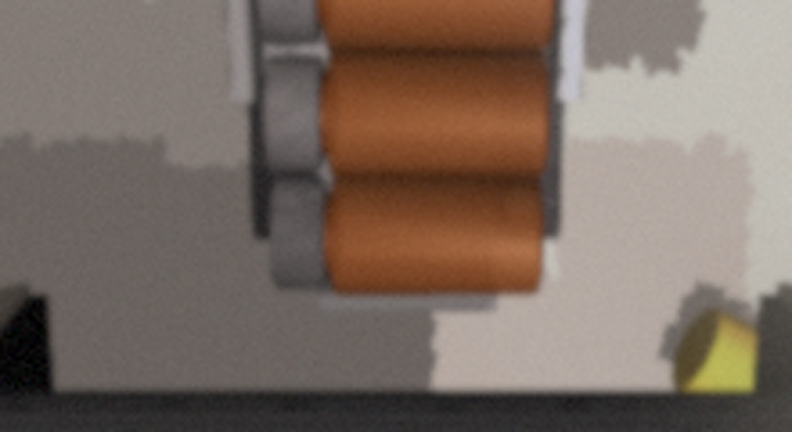

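Emit:
play_rows(moves=[89, 0, 0, 0, 0, 89, 0, 0, 0, 0, 89, 0, 0, 0, 0, 89, 0, 0, 0, 0, 89, 0, 0, 0, 0, 89, 0, 0, 0, 0])

```text
time: 3.97
tool_pos: [471.1, 229.4, 139.7]
tcp_rot: [3.141, -0.0, 0.224]
contact_force: [-0.6, 0.8, -1.1]
grip_width: 60.6
```

```bash
python3 - <<'E'
from h import *
shot("wrist",f"pics/w5.png")
shot("scene",f"pics/s5.png")
im=cv2.imread("pics/s5.png")
cv2.imwrite("pics/s5c.png",cv2.resize(im[160:280,170:330],None,fx=5,fy=5,interpolation=cv2.INTER_CUBIC))
o=bot.get_obs();T=Ttool(o);f="pics/s5.png";h=o["grip_width"]/2;print(h)
for z in(-4,22):
 for y in(h,-h):
  for x in(-9.5,9.5): print(z,y,x,(pr(f,(T@[x,y,z,1])[:3])-[170,160])*5,pr("pics/w5.png",(T@[x,y,z,1])[:3]))
E
```

```text
3.9667 [471.11264637 229.38838169 139.71514146] [ 3.14145347e+00 -2.62037593e-05  2.24439878e-01]
4.0167 [471.11447915 229.38640709 139.68985152] [3.14150162e+00 3.77827166e-05 2.24372038e-01]
29.79839091727346
-4 29.79839091727346 -9.5 [428.5 258.5] [373.4 272.4]
-4 29.79839091727346 9.5 [399. 241.] [375.1 234.8]
-4 -29.79839091727346 -9.5 [310.  321.5] [248.6 272.4]
-4 -29.79839091727346 9.5 [281.  301.5] [246.8 234.9]
22 29.79839091727346 -9.5 [433.5 309.5] [365.5 251.1]
22 29.79839091727346 9.5 [404.5 291.5] [366.8 217.9]
22 -29.79839091727346 -9.5 [317.5 373.5] [256.7 251.1]
22 -29.79839091727346 9.5 [289.  353.5] [255.3 217.9]
```

View pics/w5.png

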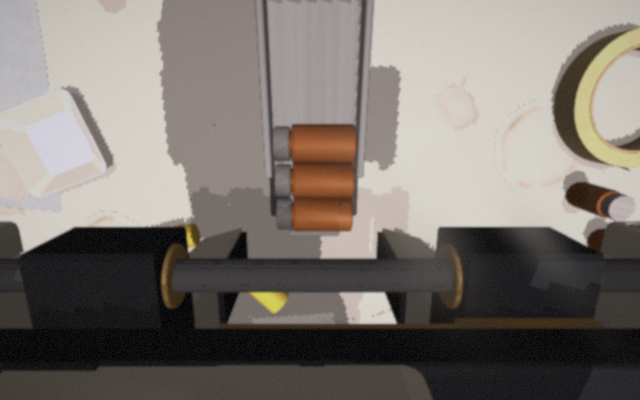

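View pics/s5c.png

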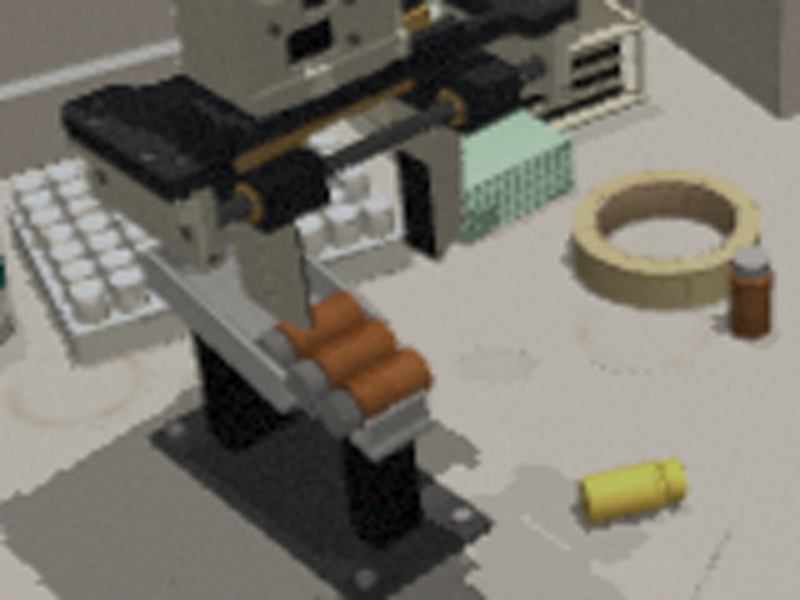

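```bash
python3 - <<'E'
from h import *
im=cv2.imread("pics/w5.png")
cv2.imwrite("pics/w5c.png",cv2.resize(im[180:270,230:400],None,fx=4.5,fy=4.5,interpolation=cv2.INTER_CUBIC))
f="pics/w4.png"
g=lambda u,v,z=85:px(f,200+u/3.6,150+v/3.6,z)
a,b=g(271,236),g(543,234);print(a,b,(a+b)/2,np.linalg.norm(a-b),np.degrees(np.arctan2(-(a-b)[0],(a-b)[1])))
c=np.array([*((a+b)/2)[:2],85]);y=np.radians(12.7)
ex=np.array([np.cos(y),np.sin(y),0]);ey=np.array([-np.sin(y),np.cos(y),0])
for s in(23,-23):
    t=np.linspace(0,2*np.pi,180)
    P=[pr(f,c+ey*s+11.25*(np.cos(k)*ex+np.sin(k)*np.array([0,0,1]))) for k in t];P=(np.array(P)-[200,150])*3.6
    print(s,P.min(0),P.max(0))
E
```

```text
[467.5 251.   85. ] [478.4 204.5  85. ] [472.95 227.75  85.  ] 47.76044388403441 13.192435709164737
23 [269.28 170.64] [281.88 299.16]
-23 [531.36 170.64] [544.68 299.16]
```

View pics/w5c.png

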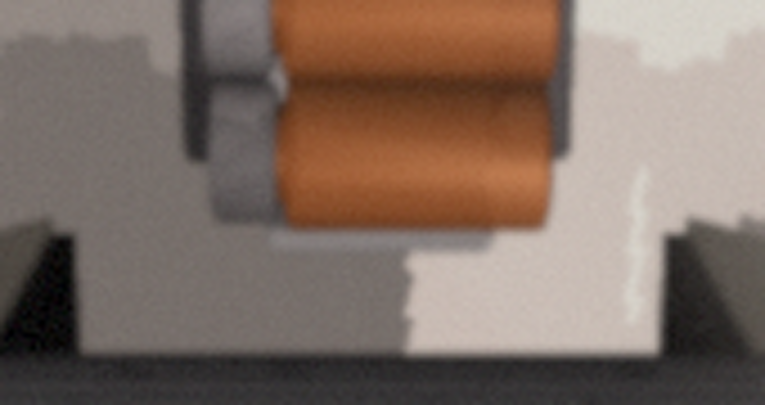

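Emit:
play_rows(moves=[61, 0.5, 1.7, 0, 0, 61, 0.5, 1.7, 15, 0, 61, 0.5, 1.7, 30, 0, 61, 0.5, 1.7, 44, 0, 61, 0.5, 1.7, 55, 0, 61, 0.5, 1.7, 55, 0])

```text
time: 4.57
tool_pos: [470.6, 227.2, 82.6]
tcp_rot: [3.141, 0.004, 0.224]
contact_force: [-0.1, -0.4, -0.5]
grip_width: 69.8
```

```bash
python3 - <<'E'
from h import *
shot("wrist",f"pics/w6.png")
shot("scene",f"pics/s6.png")
im=cv2.imread("pics/s6.png")
cv2.imwrite("pics/s6c.png",cv2.resize(im[180:270,190:310],None,fx=6.5,fy=6.5,interpolation=cv2.INTER_CUBIC))
o=bot.get_obs();print(o["contact_force"])
E
```

```text
4.5667 [470.64824838 227.22901461  82.59352098] [3.14113    0.00427438 0.2242367 ]
4.6167 [471.31899465 227.46793828  83.79427396] [3.14129516e+00 2.56244191e-03 2.24201225e-01]
[0.57713955 0.37374879 0.47779693]
```

View pics/w6.png

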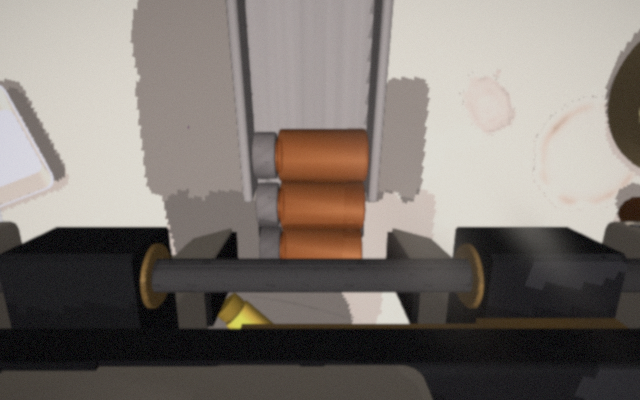

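View pics/s6c.png

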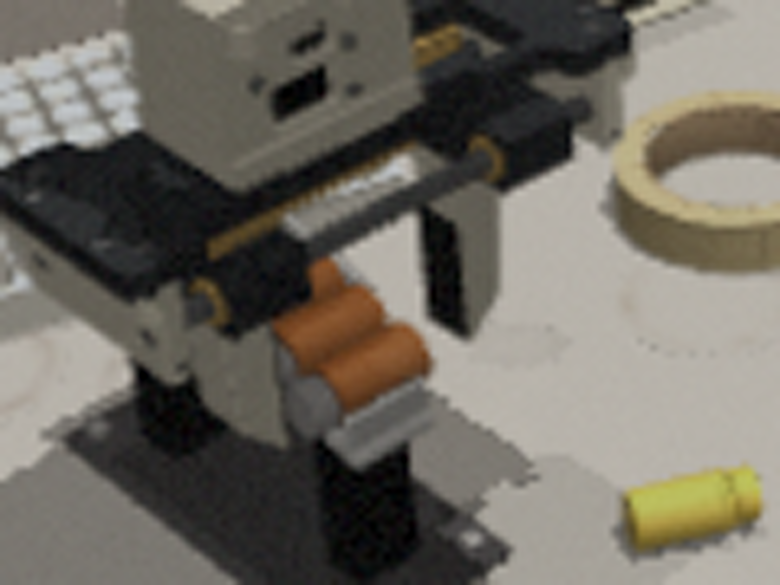

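```bash
python3 - <<'E'
from h import *
o=bot.get_obs();T=Ttool(o);f="pics/s6.png";h=o["grip_width"]/2;print(h,o["tool_pos"])
for z in(-4,22):
 for y in(h,h+15,-h,-h-15):
  for x in(-9.5,9.5): print(z,y,x,(pr(f,(T@[x,y,z,1])[:3])-[190,180])*6.5)
im=cv2.imread("pics/s6.png")
cv2.imwrite("pics/s6d.png",cv2.resize(im[215:255,205:255],None,fx=15,fy=15,interpolation=cv2.INTER_CUBIC))
E
```

```text
35.106963308483955 [472.01016725 227.71318229  84.6684552 ]
-4 35.106963308483955 -9.5 [455.65 333.45]
-4 35.106963308483955 9.5 [419.25 309.4 ]
-4 50.106963308483955 -9.5 [490.75 313.95]
-4 50.106963308483955 9.5 [453.7  290.55]
-4 -35.106963308483955 -9.5 [282.75 432.9 ]
-4 -35.106963308483955 9.5 [246.35 406.25]
-4 -50.106963308483955 -9.5 [243.1  455.65]
-4 -50.106963308483955 9.5 [207.35 428.35]
22 35.106963308483955 -9.5 [461.5 395.2]
22 35.106963308483955 9.5 [425.1 370.5]
22 50.106963308483955 -9.5 [495.3  375.05]
22 50.106963308483955 9.5 [459.55 351.  ]
22 -35.106963308483955 -9.5 [291.85 495.95]
22 -35.106963308483955 9.5 [256.1 469.3]
22 -50.106963308483955 -9.5 [253.5 518.7]
22 -50.106963308483955 9.5 [217.75 491.4 ]
```

View pics/s6d.png

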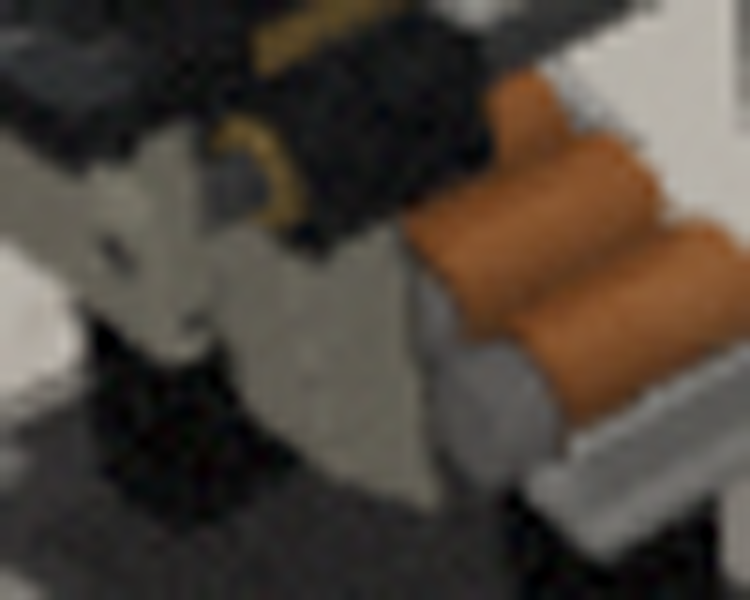

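Emit:
play_rows(moves=[61, -2, 0, 0, 0, 80, -2, 0, 4, 0, 100, -2, 0, 8, 0, 111, -2, 0, 12, 0, 111, -2, 0, 12, 0, 111, -2, 0, 12, 0, 111, -2, 0, 12, 0])

```text
time: 5.25
tool_pos: [470.1, 227.4, 72.7]
tcp_rot: [3.141, -0.0, 0.224]
contact_force: [0.9, -0.6, -0.2]
grip_width: 52.0
```

```bash
python3 - <<'E'
from h import *
shot("wrist",f"pics/w7.png")
shot("scene",f"pics/s7.png")
a=cv2.imread("pics/s7.png");b=cv2.imread("pics/w7.png")
cv2.imwrite("pics/s7d.png",cv2.resize(a[215:255,205:270],None,fx=12,fy=12,interpolation=cv2.INTER_CUBIC))
cv2.imwrite("pics/w7d.png",cv2.resize(b[110:290,200:420],None,fx=3.2,fy=3.2,interpolation=cv2.INTER_CUBIC))
o=bot.get_obs();print(o["contact_force"],o["tool_pos"],o["grip_width"])
E
```

```text
5.25 [470.13095084 227.35035976  72.70050683] [ 3.14149711e+00 -3.06995021e-05  2.24258463e-01]
5.3 [470.17329093 227.37508214  72.80751206] [ 3.14154072e+00 -1.92970365e-04  2.24227125e-01]
[-0.1948052  -0.01971153  0.01063013] [470.18096633 227.38852314  72.81958043] 51.67737278558971
```

View pics/w7d.png

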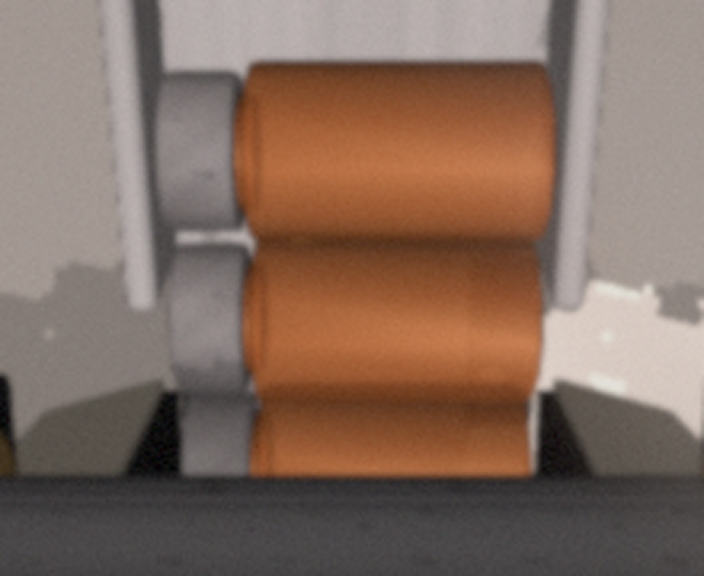

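View pics/s7d.png

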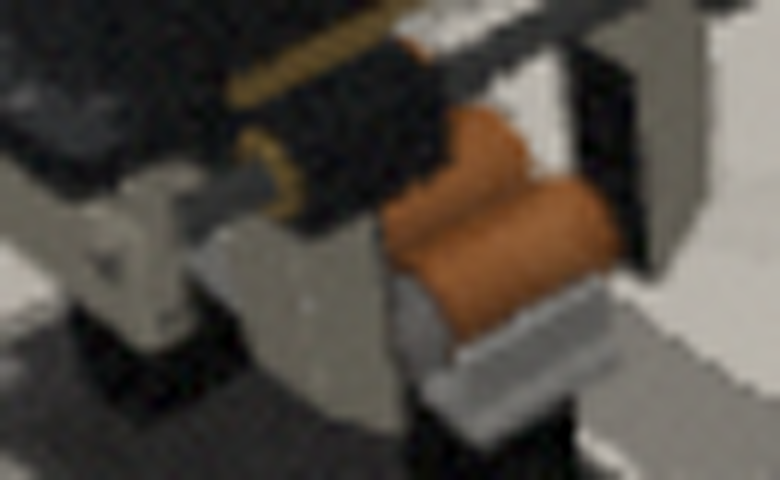

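```bash
python3 - <<'E'
from h import *
f="pics/w7.png"
T=Ttool(bot.get_obs());Ti=np.linalg.inv(T)
t=lambda u,v,z:np.round((Ti@[*px(f,200+u/3.2,110+v/3.2,z),1])[:3],1)
for z in(86,90,93): print("crease12",z,t(390,398,z),"crease23",t(390,240,z+4))
for z in (68,72,76): print("tip",z,t(165,393,z),t(550,393,z),t(178,393,z),t(540,393,z))
print("ends",t(182,440,85),t(529,440,85))
fs="pics/s7.png"
for z in(0,-4): 
  for y in(25.8,-25.8):
    for x in(-9.5,9.5): print(z,y,x,(pr(fs,(T@[x,y,z,1])[:3])-[205,215])*12)
E
```

```text
crease12 86 [ 13.1   4.8 -13.2] crease23 [ 36.    4.6 -17.2]
crease12 90 [ 14.5   4.7 -17.2] crease23 [ 37.    4.4 -21.2]
crease12 93 [ 15.7   4.6 -20.2] crease23 [ 37.6   4.4 -24.2]
tip 68 [  7.4 -29.    4.8] [ 7.3 29.9  4.8] [  7.3 -27.1   4.8] [ 7.3 28.3  4.8]
tip 72 [  8.7 -28.4   0.8] [ 8.8 29.1  0.8] [  8.8 -26.4   0.8] [ 8.8 27.6  0.8]
tip 76 [ 10.2 -27.6  -3.2] [10.2 28.4 -3.2] [ 10.2 -25.7  -3.2] [10.2 26.9 -3.2]
ends [  6.6 -23.9 -12.2] [  6.6  24.2 -12.2]
0 25.8 -9.5 [634.8 294. ]
0 25.8 9.5 [567.6 248.4]
0 -25.8 -9.5 [402.  429.6]
0 -25.8 9.5 [336.  381.6]
-4 25.8 -9.5 [632.4 276. ]
-4 25.8 9.5 [565.2 230.4]
-4 -25.8 -9.5 [399.6 412.8]
-4 -25.8 9.5 [333.6 363.6]
```

```bash
python3 - <<'E'
from h import *
T=Ttool(bot.get_obs());fs="pics/s7.png";im=cv2.imread("pics/s7d.png")
out=[]
for dx in(-4,0,4):
  m=im.copy()
  for s in(-23,23):
    P=[]
    for k in np.linspace(0,2*np.pi,40):
      p=(T@[dx+11.25*np.cos(k),s,0,1])[:3];p[2]=85+11.25*np.sin(k)
      P.append((pr(fs,p)-[205,215])*12)
    cv2.polylines(m,[np.int32(P)],True,(0,255,0),1)
  out.append(m[100:400,250:650])
o2=np.vstack([np.hstack(out[:2]),np.hstack([out[2],out[2]*0])])
cv2.imwrite("pics/s7e.png",o2)
E
```

```text
(no output)
```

View pics/s7e.png

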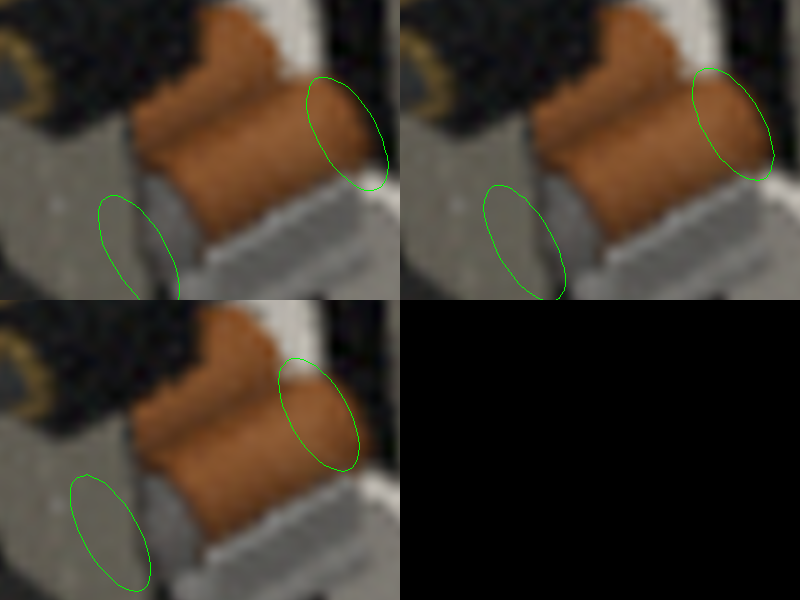

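Emit:
play_rows(moves=[160, 0, 0, 0, 0, 255, 0, 0, 0, 0, 255, 0, 0, 0, 0, 255, 0, 0, 0, 0, 255, 0, 0, 0, 0])

```text
time: 5.77
tool_pos: [470.2, 227.4, 72.8]
tcp_rot: [3.142, -0.0, 0.224]
contact_force: [-0.1, 0.3, 0.2]
grip_width: 45.9
```

```bash
python3 - <<'E'
from h import *
shot("wrist",f"pics/w8.png")
b=cv2.imread("pics/w8.png")
cv2.imwrite("pics/w8d.png",cv2.resize(b[110:290,200:420],None,fx=3.2,fy=3.2,interpolation=cv2.INTER_CUBIC))
o=bot.get_obs();print(o["contact_force"],o["tool_pos"],o["grip_width"])
E
```

```text
5.7667 [470.15326435 227.36917409  72.80122234] [ 3.14150484e+00 -2.84795541e-04  2.24317684e-01]
[0.91250088 0.18176973 0.94762188] [470.16819603 227.36795866  72.81256375] 45.88997922775389
```

View pics/w8d.png

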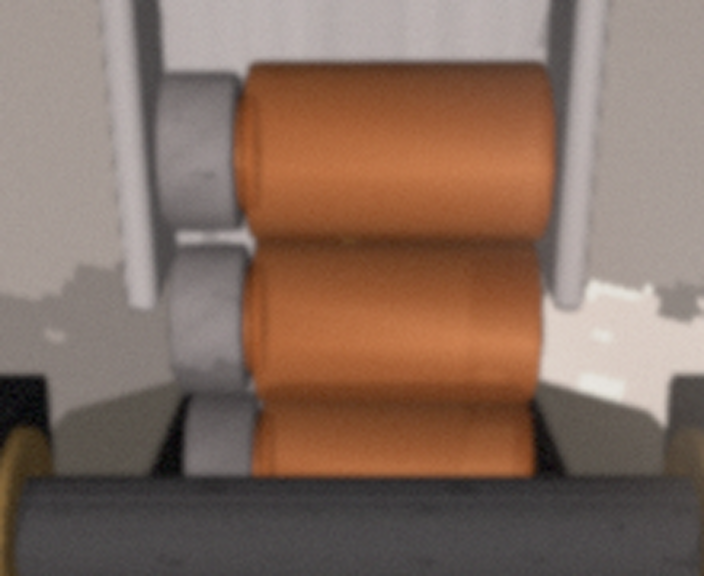

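Emit:
play_rows(moves=[255, 0, 0, -30, 0, 255, 0, 0, -70, 0, 255, 0, 0, -100, 0, 255, 0, 0, -120, 0, 255, 0, 0, -120, 0, 255, 0, 0, -120, 0, 255, 0, 0, -120, 0])

```text
time: 6.4
tool_pos: [469.3, 227.1, 191.6]
tcp_rot: [3.141, 0.002, 0.224]
contact_force: [-0.1, 0.3, -0.0]
grip_width: 46.0
```

```bash
python3 - <<'E'
from h import *
shot("wrist",f"pics/w9.png")
shot("scene",f"pics/s9.png")
a=cv2.imread("pics/s9.png")
cv2.imwrite("pics/s9d.png",cv2.resize(a[150:270,180:310],None,fx=5,fy=5,interpolation=cv2.INTER_CUBIC))
o=bot.get_obs();print(o["contact_force"],o["tool_pos"],o["tcp_rot"],o["grip_width"])
E
```

```text
6.4 [469.33562941 227.12636122 191.60116427] [3.14131294e+00 1.94764372e-03 2.24329847e-01]
6.45 [469.16511752 227.05536203 191.21055893] [3.14128734e+00 2.90134303e-03 2.24239244e-01]
[-0.7236026   0.23664937 -0.83944667] [469.17574693 227.06409544 191.08616379] [3.14125618 0.00324517 0.22421029] 45.68623440682298
```

View pics/w9.png

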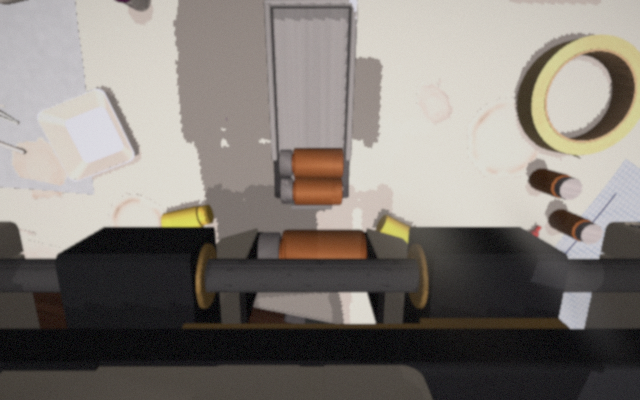

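View pics/s9d.png

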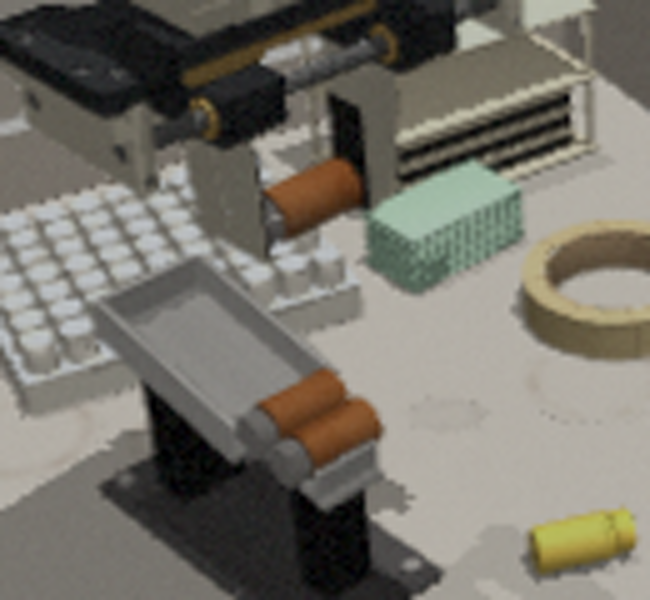

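```bash
python3 - <<'E'
from h import *
delta([527.2,-170.5,191],np.radians(-3))
E
```

```text
tool shift [-3.180e+01  4.005e+02  3.000e-01] pos [469.2 227.1 191.1] rot [3.14125618 0.00324517 0.22421029] dyaw tool deg 15.85
```

Emit:
play_rows(moves=[255, -1, 12, 0, 1, 255, -3, 36, 0, 3, 255, -5, 66, 0, 5, 255, -8, 100, 0, 7, 255, -11, 134, 0, 9, 255, -14, 168, 0, 11, 255, -16, 202, 0, 13, 255, -19, 236, 0, 15.8])

```text
time: 7.17
tool_pos: [503.5, -9.3, 191.9]
tcp_rot: [3.141, 0.001, -0.054]
contact_force: [0.5, -0.6, -0.3]
grip_width: 45.2
```

```bash
python3 - <<'E'
from h import *
delta([527.2,-170.5,191],np.radians(-3))
E
```

```text
tool shift [ 32.4 159.6   0.9] pos [503.5  -9.3 191.9] rot [ 3.14145696e+00  1.44669116e-03 -5.41886808e-02] dyaw tool deg -0.1
```

Emit:
play_rows(moves=[255, 7, 34, 0, 0, 255, 14, 68, 0, 0, 255, 20, 100, 0, 0, 255, 26, 130, 0, 0, 255, 31, 150, 0, 0, 255, 32, 158, 0, 0, 255, 32, 158, 0, 0, 255, 32, 158, 0, 0])

```text
time: 7.83
tool_pos: [527.1, -166.1, 192.0]
tcp_rot: [-3.141, 0.002, -0.053]
contact_force: [0.2, 0.5, 0.2]
grip_width: 45.7
```

```bash
python3 - <<'E'
from h import *
shot("wrist",f"pics/w10.png")
shot("scene",f"pics/s10.png")
a=cv2.imread("pics/s10.png")
cv2.imwrite("pics/s10d.png",cv2.resize(a[110:220,320:440],None,fx=5,fy=5,interpolation=cv2.INTER_CUBIC))
delta([527.2,-170.5,110],np.radians(-3))
E
```

```text
7.8333 [ 527.1432527  -166.14298377  192.01569361] [-3.14062822e+00  1.56363745e-03 -5.26358937e-02]
7.8833 [ 527.26992108 -165.48556286  192.27720281] [-3.14076203e+00  1.21153564e-03 -5.14601468e-02]
tool shift [ 0.1  5.4 82.5] pos [ 527.4 -165.1  192.5] rot [-3.14094041e+00  8.88255845e-04 -5.05738556e-02] dyaw tool deg 0.1
```

View pics/w10.png

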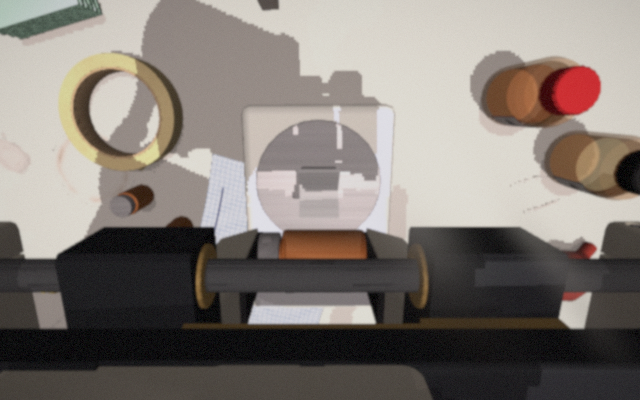

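View pics/s10d.png

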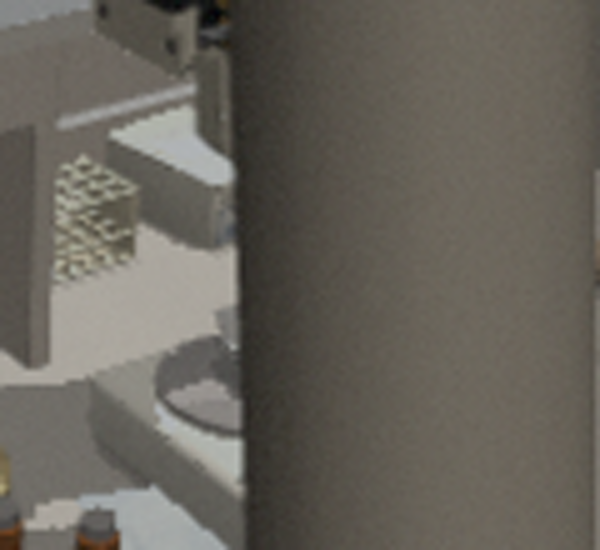

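Emit:
play_rows(moves=[255, 0, 3, 15, 0, 255, 0, 5.4, 38, 0, 255, 0, 5.4, 58, 0, 255, 0, 5.4, 72, 0, 255, 0, 5.4, 80, 0, 255, 0, 5.4, 80, 0, 255, 0, 5.4, 80, 0])

```text
time: 8.52
tool_pos: [527.8, -171.1, 113.1]
tcp_rot: [3.142, -0.0, -0.05]
contact_force: [-0.1, -0.0, -0.5]
grip_width: 45.6
```

```bash
python3 - <<'E'
from h import *
shot("wrist",f"pics/w11.png")
a=cv2.imread("pics/w11.png")
cv2.imwrite("pics/w11d.png",cv2.resize(a[120:280,210:410],None,fx=4,fy=3.7,interpolation=cv2.INTER_CUBIC))
delta([527.2,-170.5,84],np.radians(-3));print(bot.get_obs()["grip_width"])
T=Ttool(bot.get_obs())
f="pics/w11.png"
for x0 in(527,531):
  for x,y in((17,15),(17,-15)): 
    c,s=np.cos(-.05),np.sin(-.05)
    print(x0,(pr(f,[x0+x*c-y*s,-171+x*s+y*c,95])-[210,120])*[4,3.7])
E
```

```text
8.5167 [ 527.78621556 -171.07186887  113.11571475] [ 3.14153009e+00 -1.34635653e-04 -5.03496532e-02]
tool shift [-1.1 -0.9 29.7] pos [ 528.2 -171.4  113.7] rot [ 3.14095993e+00 -1.40043111e-03 -5.05946001e-02] dyaw tool deg 0.1
45.32254437419201
527 [291.6  325.23]
527 [522.8  325.23]
531 [289.6  297.85]
531 [522.   297.85]
```

View pics/w11d.png

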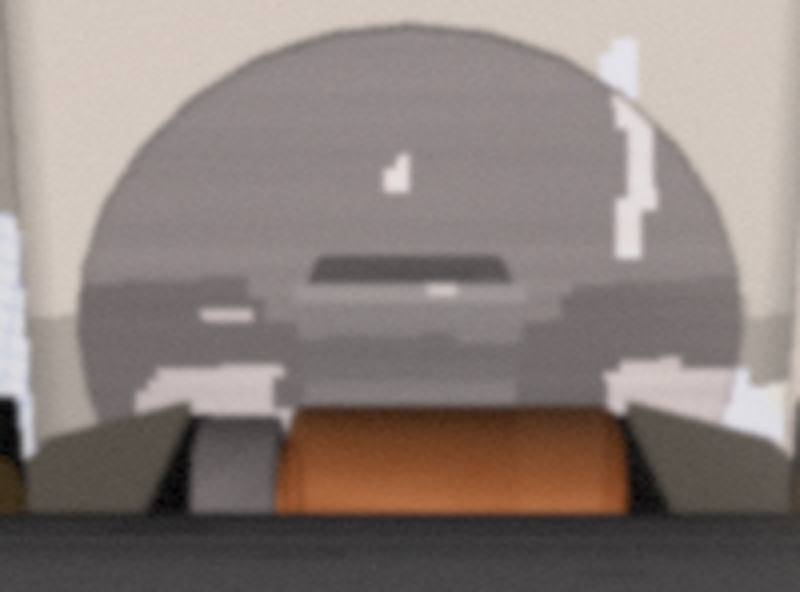

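```bash
python3 - <<'E'
from h import *
f="pics/w11.png";d=np.load("pics/w11.npz");o=bot.get_obs()
c=bot.capture("wrist");Tc=np.linalg.inv(c["T_tool_cam"]);k=d["k"]
def pt(p): q=Tc@[*p,1];return np.array([q[0]/q[2]*k[0]+k[2],q[1]/q[2]*k[1]+k[3]])
for e in(-2,0,2,4):
  for zc in(-14,-12,-10):
    r=min(pt([e+11.25*np.cos(t),0,zc+11.25*np.sin(t)])[1] for t in np.linspace(0,6.28,200))
    print(e,zc,round(r,1),pt([e,23,zc-3])[0],pt([e,-23,zc-3])[0])
t=np.load("pics/w11.npz")["T"]
# cradle rim in world & tool
for u,v in((297,283),(525,283)): 
  p=px(f,210+u/4,120+v/3.7,95);print(p)
print(px(f,210+411/4,120+25/3.7,56))
E
```

```text
-2 -14 241.7 364.53544524795154 259.3228368147531
-2 -12 240.1 363.8944336362992 259.9625785285431
-2 -10 238.5 363.2688420825512 260.58693407771005
0 -14 237.5 364.6997711450745 259.15581691642495
0 -12 235.9 364.0547584423527 259.7995877807879
0 -10 234.4 363.4253097387751 260.4278279979011
2 -14 233.3 364.865135451651 258.9877418212229
2 -12 231.7 364.21608396301013 259.6355799033728
2 -10 230.3 363.58274221470407 260.26774104374107
4 -14 229.0 365.0315480417665 258.81860149768806
4 -12 227.5 364.3784195969875 259.4705453455329
4 -10 226.1 363.74114846192555 260.10666411668376
[ 550.8 -158.    95. ]
[ 549.3 -187.3   95. ]
[ 583.1 -174.4   56. ]
```

Emit:
play_rows(moves=[255, 0, 0, 8, 0, 255, 0, 0, 16, 0, 255, 0, 0, 23, 0, 255, 0, 0, 28, 0, 255, 0, 0, 28, 0, 255, 0, 0, 28, 0, 255, 0, 0, 28, 0])

```text
time: 9.2
tool_pos: [527.7, -171.9, 84.8]
tcp_rot: [3.141, -0.0, -0.051]
contact_force: [-0.6, -0.1, 0.2]
grip_width: 45.8
```

```bash
python3 - <<'E'
from h import *
shot("wrist",f"pics/w12.png")
a=cv2.imread("pics/w12.png")
cv2.imwrite("pics/w12d.png",cv2.resize(a[120:280,210:410],None,fx=4,fy=3.7,interpolation=cv2.INTER_CUBIC))
o=bot.get_obs();print(o["contact_force"],o["moment"],o["tool_pos"])
E
```

```text
9.2 [ 527.67250277 -171.87704229   84.77528977] [ 3.14146483e+00 -1.17713026e-04 -5.14701191e-02]
[ 0.80293747 -1.16783982  0.55973903] [ 0.04167207 -0.05241064 -0.03107504] [ 527.79007766 -171.9369513    84.954534  ]
```

View pics/w12d.png

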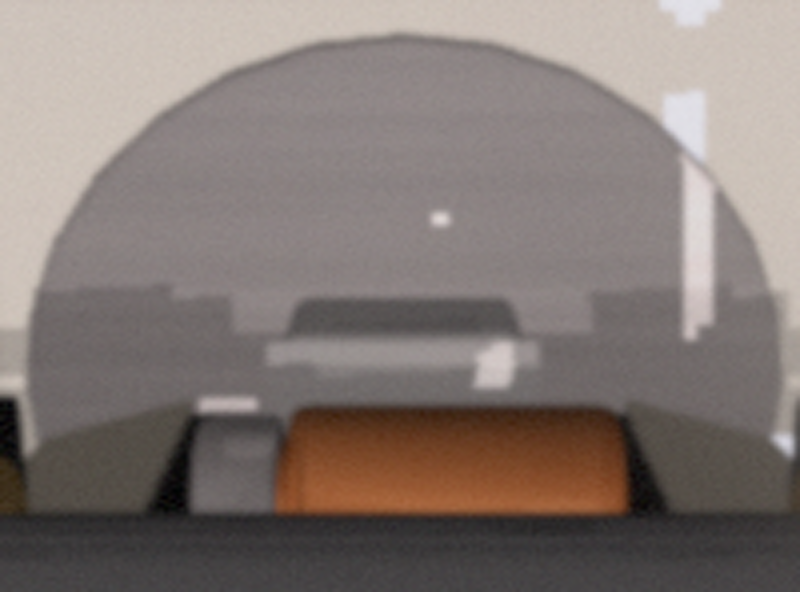

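```bash
python3 - <<'E'
from h import *
f="pics/w12.png"
Ti=np.linalg.inv(Ttool(bot.get_obs()))
for v in(335,340): 
  for z in (95,): p=px(f,210+402/4,120+v/3.7,z);print(v,z,p,(Ti@[*p,1])[:3])
E
```

```text
335 95 [ 550.8 -172.4   95. ] [ 23.00837405  -0.71948546 -10.03391209]
340 95 [ 550.2 -172.4   95. ] [ 22.40917006  -0.68859066 -10.03420954]
```

Emit:
play_rows(moves=[255, 0, 0, 0.8, 0, 255, 0, 0, 1.5, 0, 255, 0, 0, 1.5, 0, 255, 0, 0, 1.5, 0])

```text
time: 9.58
tool_pos: [527.6, -171.8, 83.3]
tcp_rot: [3.142, -0.0, -0.051]
contact_force: [0.4, 0.1, 0.0]
grip_width: 45.6
```

Emit:
play_rows(moves=[255, 1, 0, 0, 0, 255, 1, 0, 1, 0, 255, 1, 0, 1, 0, 255, 1, 0, 1, 0])

```text
time: 9.92
tool_pos: [528.4, -171.8, 83.2]
tcp_rot: [3.141, 0.0, -0.051]
contact_force: [-4.0, 0.1, 7.7]
grip_width: 45.6
```

```bash
python3 - <<'E'
from h import *
o=bot.get_obs();print(o["contact_force"],o["moment"],o["tool_pos"])
E
```

```text
[-3.9551967   0.12515283  7.67502137] [ 0.20364796  0.66127539 -0.00203277] [ 528.36443939 -171.84795607   83.16030688]
```

Emit:
play_rows(moves=[255, -0.8, 0, 0, 0, 255, -1.5, 0, 0, 0, 255, -1.5, 0, 0, 0, 255, -1.5, 0, 0, 0])

```text
time: 10.25
tool_pos: [527.0, -171.8, 82.0]
tcp_rot: [-3.142, 0.0, -0.051]
contact_force: [-0.1, -0.1, -0.4]
grip_width: 45.8
```

```bash
python3 - <<'E'
from h import *
o=bot.get_obs();print(o["contact_force"],o["moment"],o["tool_pos"])
E
```

```text
[-0.14775922 -0.11870679 -0.36091833] [ 0.03445358 -0.01872035  0.02431386] [ 527.01526795 -171.7509915    82.03429835]
```

Emit:
play_rows(moves=[255, 0, 0, 0.5, 0, 255, 0, 0, 1, 0, 255, 0, 0, 1, 0, 255, 0, 0, 1, 0])

```text
time: 10.58
tool_pos: [527.1, -171.8, 81.9]
tcp_rot: [3.141, -0.0, -0.051]
contact_force: [-2.3, 1.4, 7.3]
grip_width: 45.5
```

Emit:
play_rows(moves=[255, -0.4, 0, 0, 0, 255, -0.8, 0, 0, 0, 255, -0.8, 0, 0, 0])

```text
time: 10.83
tool_pos: [526.8, -171.8, 81.6]
tcp_rot: [3.141, -0.001, -0.051]
contact_force: [0.3, 1.6, 5.4]
grip_width: 45.7
```

Emit:
play_rows(moves=[255, 0, 0, -0.6, 0, 122, 0, 0, -0.6, 0, 110, 0, 0, -0.6, 0, 95, 0, 0, -0.6, 0, 80, 0, 0, -0.6, 0, 80, 0, 0, -0.6, 0, 80, 0, 0, -0.6, 0])

```text
time: 11.42
tool_pos: [526.2, -171.7, 81.7]
tcp_rot: [-3.142, 0.0, -0.052]
contact_force: [-0.4, -0.6, 0.6]
grip_width: 62.4
```

```bash
python3 - <<'E'
from h import *
shot("wrist",f"pics/w13.png")
a=cv2.imread("pics/w13.png")
cv2.imwrite("pics/w13d.png",cv2.resize(a[120:280,210:410],None,fx=4,fy=3.7,interpolation=cv2.INTER_CUBIC))
o=bot.get_obs();print(o["contact_force"],o["tool_pos"],o["grip_width"])
E
```

```text
11.4167 [ 526.18318767 -171.72813558   81.69664761] [-3.14158351e+00  2.45732187e-04 -5.15318219e-02]
[ 0.12221431 -0.18063795 -0.3297705 ] [ 526.18847225 -171.73943336   81.71865442] 62.999622987348594
```

View pics/w13d.png

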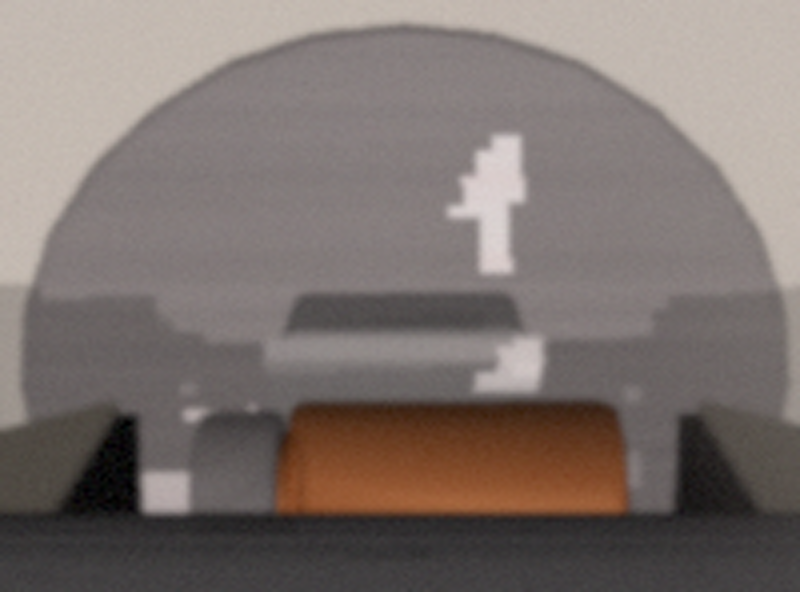

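Fingers are clear of both vial ends and the vial lies in the cradle. I'll raise the arm straight up and check.

Emit:
play_rows(moves=[80, 0, 0, -10, 0, 80, 0, 0, -30, 0, 80, 0, 0, -60, 0, 80, 0, 0, -95, 0, 80, 0, 0, -120, 0, 80, 0, 0, -120, 0, 80, 0, 0, -120, 0])

```text
time: 12.05
tool_pos: [527.0, -172.0, 204.0]
tcp_rot: [3.14, -0.004, -0.051]
contact_force: [0.0, -0.5, -1.2]
grip_width: 63.1
```

Emit:
play_rows(moves=[80, -25, 0, 0, 0, 80, -60, 0, 0, 0, 80, -95, 0, 0, 0, 80, -110, 0, 0, 0, 80, -110, 0, 0, 0, 80, -110, 0, 0, 0])

```text
time: 12.55
tool_pos: [416.0, -166.0, 201.5]
tcp_rot: [-3.141, 0.0, -0.052]
contact_force: [0.5, -0.6, 0.5]
grip_width: 62.7
```

```bash
python3 - <<'E'
from h import *
shot("wrist",f"pics/w14.png")
shot("top",f"pics/t14.png")
shot("scene",f"pics/s14.png")
a=cv2.imread("pics/w14.png");b=cv2.imread("pics/t14.png");c=cv2.imread("pics/s14.png")
r=lambda i:cv2.resize(i,(400,300),interpolation=cv2.INTER_CUBIC)
cv2.imwrite("pics/m14.png",np.vstack([np.hstack([r(a),r(b[120:240,220:440])]),np.hstack([r(c[190:280,190:310]),r(a[0:120,230:390])])]))
print(bot.get_obs()["contact_force"])
E
```

```text
12.55 [ 415.9986323  -165.97739131  201.45825574] [-3.14121758e+00  4.98360154e-04 -5.24119387e-02]
12.6 [ 416.80641909 -166.19172405  201.55623948] [-3.14149692e+00 -6.00572712e-05 -5.19093652e-02]
12.65 [ 417.19317751 -166.26050776  201.56310097] [-3.14157004e+00 -1.61127793e-04 -5.15251947e-02]
[ 0.15758071 -0.37031595  0.22337758]
```

View pics/m14.png

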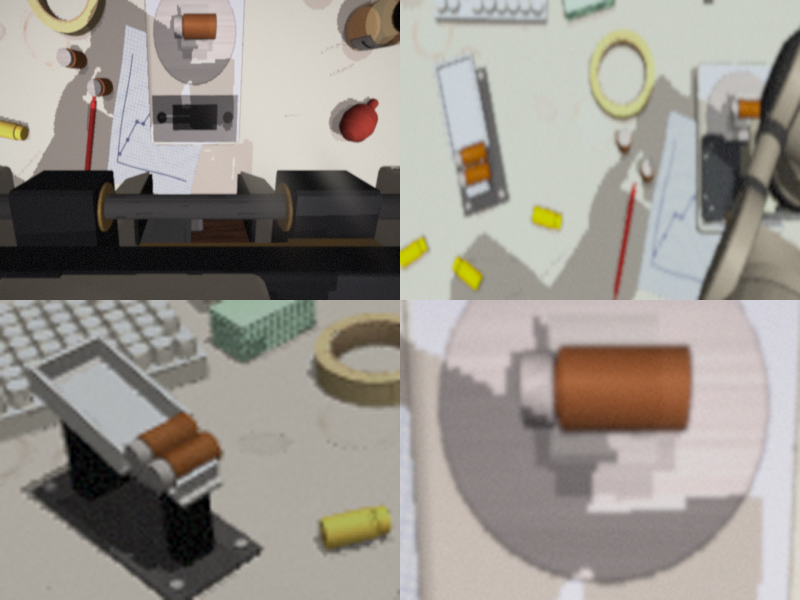

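The vial lies level in the cradle. The next vial rests against the stop, and the standing and yellow items are untouched. The gripper is free, so I'm handing the job in.

```bash
python3 - <<'E'
from plant import bot
print(bot.close_job())
E
```

```text
the job is handed in; nothing more can be done
None
```

The stop-end amber vial now lies in the V cradle on the balance, and the next vial rolled down to the stop by itself. I gripped it by its flat ends (opening 45.9 mm), lifted it straight up and lowered it into the cradle. I corrected x by about 2 mm on light contact (under 10 N) before letting go. The job was handed in at about 12.7 s.

- **Final pictures:** the vial lies level in the cradle, and two vials are left in the feed with the lower one at the stop. Nothing has fallen, and the gripper is clear with no contact force.
- **Disagreements:** the three cameras differed by up to about 8 mm in x for the cradle and about 5 mm for the vial. The fingertips appeared roughly level with the TCP, not 22 mm ahead of it, so I set the gripping height from the pictures and kept it safe under either reading. The scene camera's view of the cradle was blocked by the arm during placing. The final check there came from the wrist and top views, with the top one partly blocked.

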